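# Click the check cell into the photometer

### The job

Take the tall cell with the ring groove out of the rack and load it, groove end down, into the round well of the photometer. Push it down past the sprung ball until it clicks, press it firmly but gently onto the well's floor (about 10 to 15 N, never over 30 N), then let go and leave it there. Leave the short blank in the rack and the other things where they are.

Things in the scene. Friction and masses are not known exactly. Their poses are not given: they have to be found in the camera images.
- cell: tall round check cell, 24 mm diameter, 110 mm long, 60 to 130 g, aluminium with a black grip over its top 30 mm; in a rack pocket, underside 8 mm over the table. Origin: centre of the underside (groove end), z up along it. Foot bevel 3 mm; a V-shaped ring groove 2.4 mm deep runs all round, 26 mm above the underside (any turn about z will do). Delicate: over 30 N against the photometer spoils it.
- photometer: grey bench photometer, fixed to the table, 138 mm long (x), 100 mm wide (y): a block 78 mm high at the rear (+x), a 40 mm high console with a display in front. Origin: under its middle, on the table; x points to its rear, z up.
- well_mouth (a point): centre of the mouth of the photometer's upright round well, 26 mm in diameter, in the top face 78 mm above the table. Floor and ball sit on a cradle set to a height that is not reported: the floor lies 34 to 54 mm below the mouth, the ball's centre 26 mm above the floor. A cell that is home stands 56 to 76 mm out of the well.
- ball (a joint): sprung steel ball, 8 mm, standing 3.5 mm into the well from its left (+y) side; value: how far it is pressed back, m. 0 = fully out (well empty, or clicked into the groove); 0.0015 to 0.0035 while a cell's straight side is against it. Pushing a cell past it takes about 4 to 12 N down; then the resistance drops as it clicks into the groove and the cell meets the hard floor.
- rack: white rack block fixed to the table, 50 x 116 x 28 mm, long side along its y; two round pockets 26 mm in diameter and 20 mm deep, 64 mm apart along its y. Origin: centre of its underside.
- blank: short plain blank, 24 mm diameter, 58 mm long, no groove, aluminium with a black top; stands in the other pocket of the rack and stays there. Origin: centre of its underside.
- sample_cup: bystander: lidded sample cup, 70 mm across, 72 mm high; origin: centre of its underside.
- beaker: bystander: small clear beaker, 62 mm across, 76 mm high; origin: centre of its underside.
- vial: bystander: small brown vial with white cap, 26 mm across, 48 mm high; origin: centre of its underside.

How it is judged (in metres and radians):
On the way:
1. the clicked-in cell is pressed onto the floor of the well with more than 6 N (ball back out in the groove) (horizontal distance between cell and well_mouth below 0.005 m and z of cell in the frame of well_mouth below -0.031 m and value of joint ball below 0.0008 m and contact force between cell and photometer above 6 N), for 0.1 s.
At the end, for the whole second after the job is handed in: The cell stands upright (within 0.1 rad) in the photometer's well, its underside within 5 mm of the well's axis and more than 31 mm below the mouth, at rest (below 20 mm/s), and the ball is back out (pressed less than 0.8 mm), that is, clicked into the groove (horizontal distance between cell and well_mouth below 0.005 m and z of cell in the frame of well_mouth below -0.031 m and angle between cell's own z axis and vertical below 0.1 rad and value of joint ball below 0.0008 m and linear speed of cell below 0.02 m/s); the robot touches nothing.
It fails at once if the cell is pressed with more than 30 N against the photometer (contact force between cell and photometer above 30 N).
It fails at once if the short blank is taken out of its pocket or shifted (20 mm) (distance of blank from where it was at the start of the episode above 0.02 m).
It fails at once if the sample cup is shifted (30 mm) (distance of sample_cup from where it was at the start of the episode above 0.03 m).
It fails at once if the beaker is shifted (30 mm) (distance of beaker from where it was at the start of the episode above 0.03 m).
It fails at once if the vial is shifted (30 mm) (distance of vial from where it was at the start of the episode above 0.03 m).
It also fails if it takes over 56 s, if anything falls off the work surface, if the arm or the gripper's body presses on something with over 40 N, if the wrist force passes 120 N, or if a joint passes its speed limit or range.

### The arm

A 6-joint arm with a two-finger parallel gripper is mounted at the origin on a cart in front of the work surface, level with it; the furniture and walls round the work are solid. World frame = base frame: x ahead of the robot, y to its left, z up, the work surface at z = 0. Lengths are in mm, angles in rad, forces in N, time in s.
With the tool pointing down it reaches from about 275 to 825 mm from the base axis. Payload 4.9 kg.
Tool frame: the origin (TCP) lies midway between the tips of the shut fingers; the grasp point (between the pads) lies r.grip_point_offset behind it (r.grip_point_offset is the distance from the TCP to the grasp point, in mm); z points along the fingers, y is the line along which they close (so a half turn about z gives the same grasp; the last joint's range is limited). The gripper opens to 85 mm and grips with 20 to 120 N. Pads are 22 mm wide; open, the fingers measure 114 mm over their backs; the gripper's body (76 mm by 85 mm) begins 54 mm behind the grasp point. The pads swing forward as they close: fully open they stand 13 mm farther back than shut.
Start: joints at [-0.134, 0.326, -0.193, 1.052, 0, 1.437], TCP at [550.017, 0.009, 231.281] pointing down, gripper open.
Joint ranges: [-2.65, 2.65], [-0.97, 1.79], [-1.3, 1.35], [-1.93, 2.1], [-1.47, 1.37], [-3.14, 3.14]. Speed limits (rad/s): [2.57, 2.57, 3.14, 3.14, 3.14, 3.14].

### API

Orientations are given as a rotation vector (axis times angle).
In Python, from cell import r gives the robot as it stands.
- The arm moves only by the tool arm_command, never from a script. Its argument "steps" is a list of rows, each a list of 7 numbers: the gripper's target within -1 to 1 (shut at 1, half-way at 0, fully open at -1), then the shift along the world's x, y, z in cm, then the turn, a rotation vector about the world's x, y, z in degrees. A call has 1 to 8 rows; each row is the pose to reach, as a shift and turn from the pose commanded when the call began; what a row does not reach only later rows make up. A row lasts 1/12 s, in which the tool goes at most 41.7 mm and 7.16 degrees, less where a joint would pass 70% of its speed; a pose out of reach is approached as far as the arm can. A call with a gripper value outside its range is refused whole. The fingers move at their own pace and stop on an object; "squeeze" is the grip in N (left out, the last holds). Time passes only in rows, so rows that repeat a pose let the fingers close. It gives the time, the measured TCP pose, the force, the opening and the grip force at its end, in the units of the state.
- r.state(): the state, without advancing time (a new reading comes with each control period).
- r.capture(name): name is "scene" or "side" or "wrist"; returns the picture (384x512x3 uint8, red, green, blue); there is no depth.
- r.camera_info(name): a dict with "fx", "fy", "cx", "cy" (pixels), "position" and "rotation" of the camera in the world. Camera axes: x right, y down, z forward; pixel columns grow to the right and rows downward; lengths in mm; the calibration is good to about 2 mm. A picture is of the moment at which its call begins: read the wrist's pose just before it. camera_info takes no time and is no camera call; for the wrist camera it gives the pose at the moment of the call.
- r.sign_off(): hands the job in; it is judged then, once.
The state is a dict: "time_s": time; "joint_positions": joint angles; "joint_vel": joint speeds; "joint_efforts": joint torques, N m; "ee_pos": TCP position; "orientation": TCP orientation; "force": force on the tool from outside, world axes, zero at the start; "moment": the same for the moment, N m; "grip_width": finger opening in mm; "gripper_force": force on a finger pad.
Only numpy, scipy, OpenCV 4.12 (cv2) and the standard library are available. Lean on these libraries where they do the work, as an engineer would, in place of code of your own. Each camera call takes 0.05 s, during which the arm holds its last target. There are 200 camera calls.

## Working session

There is one attempt and no reset: what is moved stays moved. The work goes in short steps, Python scripts to look and compute and a tool call to move; the robot and the scene stay as the last step left them, time stands still between calls to the robot, and variables do not carry over. Pictures are saved under pics/ and viewed, at most 10 in all, crops included, and the job is handed in when it is done.

Besides the shell and the picture viewer there is one more tool, called after "Request:" as a command line: name --pt "numbers of a row" for each row, then --argument value for the rest. arm_command: Moves the arm, as the interface text tells. Its arguments: {"type":"object","properties":{"steps":{"type":"array","items":{"type":"array","items":{"type":"number"}}},"squeeze":{"type":"number"}},"required":["steps"]}

```bash
mkdir -p pics; python3 - <<'E'
from cell import r
import cv2,numpy as np
print(r.state(), r.grip_point_offset)
for n in("scene","side","wrist"):
    i=r.camera_info(n);print(n,i)
ims=[r.capture(n) for n in("scene","side","wrist")]
for n,im in zip(("scene","side","wrist"),ims): cv2.imwrite(f"pics/{n}0.png",cv2.resize(im[:,:,::-1],(768,576)))
E
```

```text
{'time_s': 0.0, 'joint_positions': array([-1.34214134e-01,  3.26914509e-01, -1.93576581e-01,  1.05200577e+00,
        3.48941290e-05,  1.43659371e+00]), 'joint_vel': array([-0.00073844,  0.00128484,  0.00102397,  0.00021316, -0.00309098,
       -0.00198551]), 'joint_efforts': array([-1.24197268e-03, -4.43398941e+01,  2.62443137e+01,  1.56443648e-02,
       -1.97191571e-04, -6.55614656e-06]), 'ee_pos': array([5.49423556e+02, 9.22032928e-02, 2.30520604e+02]), 'orientation': array([-2.22048266e+00, -2.22045703e+00,  1.57481259e-03]), 'force': array([ 0.51665745, -0.29719601,  0.33361412]), 'moment': array([ 0.00088566,  0.03410092, -0.00738884]), 'gripper_force': 0.0, 'grip_width': 85.24040592027492} 18.700000000000003
scene {'fx': 466.51250746330624, 'fy': 466.51250746330624, 'cx': 256.03204231018753, 'cy': 185.63077490733468, 'position': array([  56.89308973, -532.03276115, 1006.35728705]), 'rotation': array([-2.35984896,  0.77856366, -0.25798524])}
side {'fx': 350.14115307277933, 'fy': 350.14115307277933, 'cx': 255.7024685067596, 'cy': 194.35131187265654, 'position': array([331.56438108, 753.4825016 , 581.22063777]), 'rotation': array([-0.33297904,  2.68396928, -1.3931255 ])}
wrist {'fx': 325.6633425537776, 'fy': 325.6633425537776, 'cx': 256.9358120517288, 'cy': 198.53366978566032, 'position': array([548.91586477,  69.2656029 , 374.60644383]), 'rotation': array([ 2.86637101e+00, -8.52830453e-04, -1.91777485e-03])}
```

View pics/scene0.png

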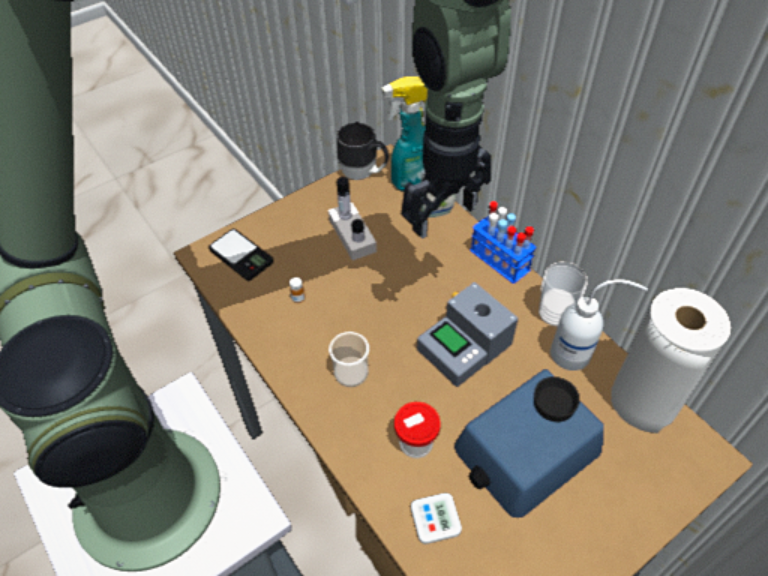

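View pics/side0.png

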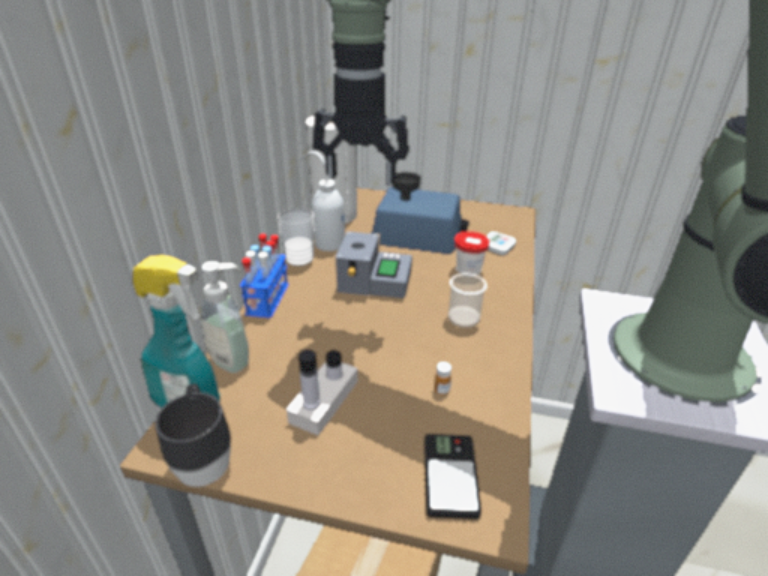

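View pics/wrist0.png

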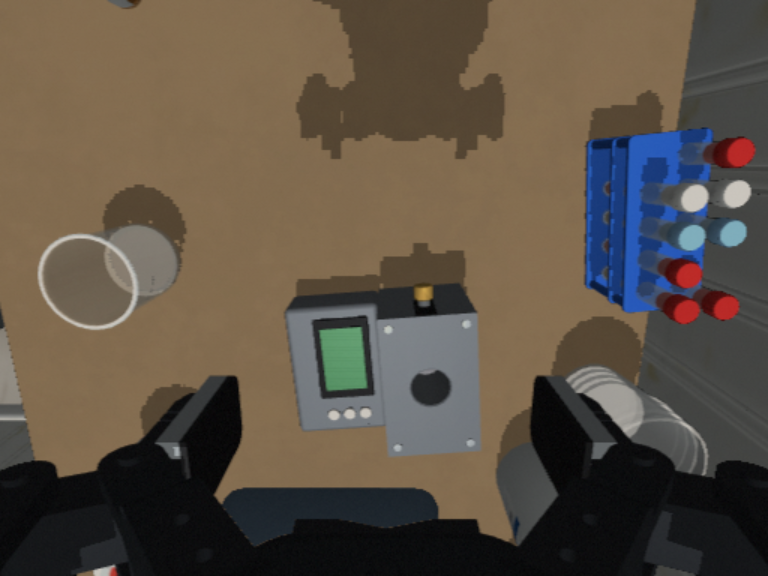

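The scene view shows the cell at (343,182) and its rack, with the blank at (358,226). The well mouth is at (482,310) in the scene view, (358,246) in side and (431,387) in wrist (all in the 768-wide pictures).

```bash
cat > h.py <<'E'
from cell import r
import numpy as np,cv2
from scipy.spatial.transform import Rotation as R
def ray(n,u,v,info=None):
    i=info or r.camera_info(n)
    d=R.from_rotvec(i['rotation']).apply([(u-i['cx'])/i['fx'],(v-i['cy'])/i['fy'],1]);return np.array(i['position']),d
def at(n,u,v,z,info=None):
    p,d=ray(n,u,v,info);return (p+d*(z-p[2])/d[2]).round(1)
def proj(n,P,info=None):
    i=info or r.camera_info(n)
    c=R.from_rotvec(i['rotation']).inv().apply(np.array(P,float)-i['position']);return np.array([i['fx']*c[0]/c[2]+i['cx'],i['fy']*c[1]/c[2]+i['cy']])
E
python3 - <<'E'
from h import *
s=2/3
print('well',at('scene',482*s,310*s,78),at('side',358*s,246*s,78),at('wrist',431*s,387*s,78))
print('celltop',at('scene',343*s,182*s,118),at('side',308*s,354*s,118))
print('blanktop',at('scene',358*s,225*s,66),at('side',334*s,356*s,66))
print('beaker top',at('wrist',88*s,281*s,76),'vial',at('side',444*s,368*s,48),at('scene',296*s,283*s,48))
# photometer block top screws
for u,v in((388,330),(466,324),(398,448),(470,443)):print(at('wrist',u*s,v*s,78))
E
```

```text
well [577.1 -76.7  78. ] [577.4 -73.   78. ] [579.  -76.3  78. ]
celltop [542.8 273.6 118. ] [543.9 277.3 118. ]
blanktop [529.4 210.2  66. ] [529.9 218.5  66. ]
beaker top [361.4  -4.   76. ] vial [373.2 184.1  48. ] [372.5 176.2  48. ]
[550.4 -36.1  78. ]
[600.3 -32.   78. ]
[ 557.3 -122.5   78. ]
[ 606.9 -118.6   78. ]
```

```bash
python3 - <<'E'
from h import *
s=2/3
print('soap base',at('side',232*s,365*s,0),'spray base',at('side',185*s,400*s,0),'mug',at('side',200*s,475*s,0))
print('spray nozzle triang')
for n,u,v in(('scene',390,90),('side',198,275)):print([at(n,u*s,v*s,z) for z in(160,200,240)])
for n,u,v in(('side',215,268),('scene',445,195)):print('soap',[at(n,u*s,v*s,z) for z in(100,140,180)])
E
```

```text
soap base [705.7 210.9   0. ] spray base [737.7 296.4   0. ] mug [650.5 406.6   0. ]
spray nozzle triang
[array([741., 396., 160.]), array([708.7, 352.1, 200. ]), array([676.3, 308.3, 240. ])]
[array([737.5, 200.9, 160. ]), array([698.9, 253.4, 200. ]), array([660.4, 305.9, 240. ])]
soap [array([778.8,  95.8, 100. ]), array([741.7, 150.4, 140. ]), array([704.5, 205.1, 180. ])]
soap [array([682.8, 149.1, 100. ]), array([655.1, 119. , 140. ]), array([627.5,  89. , 180. ])]
```

Request:
arm_command --pt "-1 0 4 0 0 0 0" --pt "-1 0 8 0 0 0 0" --pt "-1 0 12 0 0 0 0" --pt "-1 0 16 0 0 0 0" --pt "-1 0 19 0 0 0 0" --pt "-1 0 19 0 0 0 0"

```text
time_s: 0.65
ee_pos: [549.3, 195.2, 230.9]
orientation: [-2.213, -2.227, -0.002]
force: [-0.5, -0.0, 0.2]
grip_width: 85.3
gripper_force: 0.0
```

```bash
python3 - <<'E'
from h import *
import json
i=r.camera_info('wrist'); st=r.state()
im=r.capture('wrist')
print(st['ee_pos'],i['position'])
json.dump({k:np.array(v).tolist() for k,v in i.items()},open('w1.json','w'))
cv2.imwrite('pics/w1.png',cv2.resize(im[:,:,::-1],(768,576)))
E
```

```text
[549.2616938  195.1895794  230.89017513] [548.14462683 264.0853418  375.12837458]
```

View pics/w1.png

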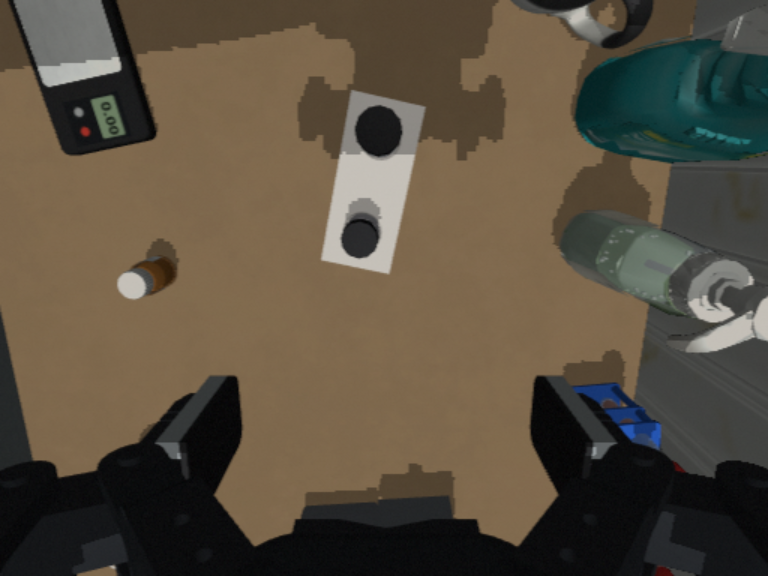

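Cell top at (379,130), blank top at (360,238), rack corners at (352,90), (426,107), (389,273), (321,261).

```bash
python3 - <<'E'
from h import *
import json
i=json.load(open('w1.json'));s=2/3
f=lambda u,v,z:at('wrist',u*s,v*s,z,i)
c=f(379,130,118);b=f(360,238,66);print('cell',c,'blank',b,np.linalg.norm((c-b)[:2]))
q=[f(u,v,28) for u,v in((352,90),(426,107),(389,273),(321,261))];print(q)
m=np.mean(q,0);y=(q[0]+q[1]-q[2]-q[3])[:2];y/=np.linalg.norm(y);print('from rack: cell',m[:2]+32*y,'blank',m[:2]-32*y)
E
```

```text
cell [544.9 278.9 118. ] blank [532.3 216.8  66. ] 63.365369090694934
[array([525.9, 309. ,  28. ]), array([575. , 298.8,  28. ]), array([551.2, 185.6,  28. ]), array([502. , 194.2,  28. ])]
from rack: cell [545.07786626 278.22187644] blank [531.97213374 215.57812356]
```

Request:
arm_command --pt "-1 -0.4 4 0 0 0 0" --pt "-1 -0.4 8 0 0 0 0" --pt "-1 -0.4 8.4 -2 0 0 0" --pt "-1 -0.4 8.4 -4 0 0 0" --pt "-1 -0.4 8.4 -4 0 0 0" --pt "-1 -0.4 8.4 -4 0 0 0"

```text
time_s: 1.2
ee_pos: [545.1, 272.6, 190.2]
orientation: [-2.222, -2.219, 0.005]
force: [-0.2, -0.3, -0.1]
grip_width: 85.5
gripper_force: 0.0
```

```bash
python3 - <<'E'
from h import *
st=r.state();print(st['ee_pos'],st['orientation'],st['joint_positions'])
print(R.from_rotvec(st['orientation']).as_matrix().round(4))
i=r.camera_info('wrist');im=r.capture('wrist')
st=r.state();print(st['ee_pos'])
cv2.imwrite('pics/w2.png',cv2.resize(im[:,:,::-1],(768,576)))
i['img']=0
print(proj('wrist',[545,278,118],i)*1.5,proj('wrist',[545,278,28],i)*1.5, proj('wrist',st['ee_pos'],i)*1.5)
E
```

```text
[545.13570076 272.61847301 190.17702029] [-2.22187006 -2.21937128  0.00523866] [ 3.42864094e-01  4.66583680e-01 -8.73330850e-02  1.02038966e+00
 -3.82142632e-04  1.91478635e+00]
[[ 0.0011  1.     -0.0032]
 [ 1.     -0.0011 -0.0015]
 [-0.0015 -0.0032 -1.    ]]
[546.09948538 272.83647834 191.47482744]
[387.09885811 303.20204441] [387.00562265 263.17179388] [390.70437439 383.96851435]
```

View pics/w2.png

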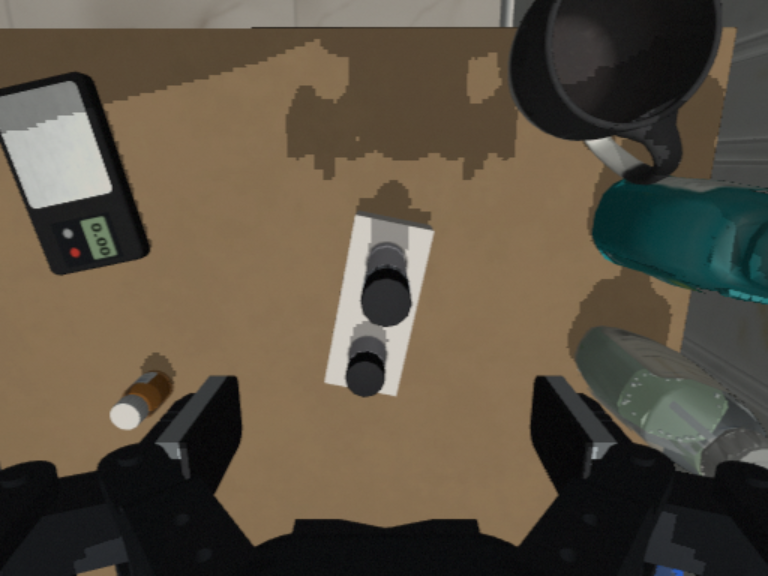

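Cell top now at (386,301), within 1 mm of the prediction. I'll descend and grip.

Request:
arm_command --pt "-1 0 0.6 -2 0 0 0" --pt "-1 0 0.6 -5 0 0 0" --pt "-1 0 0.6 -8 0 0 0" --pt "-1 0 0.6 -10.4 0 0 0" --pt "-1 0 0.6 -10.4 0 0 0" --pt "-1 0 0.6 -10.4 0 0 0" --pt "-1 0 0.6 -10.4 0 0 0"

```text
time_s: 1.83
ee_pos: [547.8, 280.0, 89.6]
orientation: [2.221, 2.219, 0.004]
force: [0.1, 0.5, 0.7]
grip_width: 85.6
gripper_force: 0.0
```

Request:
arm_command --squeeze 50 --pt "1 0 0 0 0 0 0" --pt "1 0 0 0 0 0 0" --pt "1 0 0 0 0 0 0" --pt "1 0 0 0 0 0 0" --pt "1 0 0 0 0 0 0" --pt "1 0 0 0 0 0 0" --pt "1 0 0 0 0 0 0" --pt "1 0 0 0 0 0 0"

```text
time_s: 2.5
ee_pos: [545.9, 280.2, 88.0]
orientation: [-2.221, -2.222, -0.001]
force: [-3.6, -0.4, 5.9]
grip_width: 21.4
gripper_force: 50.9
```

Request:
arm_command --pt "1 0 0 0.5 0 0 0" --pt "1 0 0 1.5 0 0 0" --pt "1 0 0 3.5 0 0 0" --pt "1 0 0 6 0 0 0" --pt "1 0 0 9 0 0 0" --pt "1 0 0 11 0 0 0" --pt "1 0 0 11 0 0 0" --pt "1 0 0 11 0 0 0"

```text
time_s: 3.17
ee_pos: [547.0, 280.4, 199.1]
orientation: [2.22, 2.22, 0.005]
force: [1.1, -0.3, -2.0]
grip_width: 21.8
gripper_force: 51.1
```

```bash
python3 - <<'E'
from h import *
st=r.state();print(st['ee_pos'],st['force'],st['grip_width'],st['gripper_force'],st['moment'])
print(R.from_rotvec(st['orientation']).as_matrix().round(4))
a=r.capture('scene');b=r.capture('side');c=r.capture('wrist')
p=st['ee_pos']
o=[]
for n,im in(('scene',a),('side',b)):
    u,v=proj(n,p-[0,0,30]).astype(int);x0,y0=max(u-40,0),max(v-45,0);print(n,x0,y0,proj(n,p),proj(n,p-[0,0,78]),proj(n,p+[0,0,32]))
    o.append(cv2.resize(im[y0:y0+90,x0:x0+80],(400,450),interpolation=cv2.INTER_CUBIC))
cv2.imwrite('pics/lift.png',np.hstack(o)[:,:,::-1])
cv2.imwrite('pics/w3.png',cv2.resize(c[:,:,::-1],(768,576)))
E
```

```text
[547.01986589 280.3613282  199.06908956] [ 1.14926729 -0.28765143 -2.03319994] 21.755580543853824 51.13849198445678 [-0.01870604  0.00813154 -0.00135438]
[[-0.      1.      0.0032]
 [ 1.      0.      0.0011]
 [ 0.0011  0.0032 -1.    ]]
scene 187 60 [226.76801111  96.55342324] [228.47996464 118.50724482] [226.0152398   86.90000289]
side 161 171 [199.96773905 203.45234523] [203.14325456 235.5646421 ] [198.53134598 188.92686722]
```

View pics/lift.png

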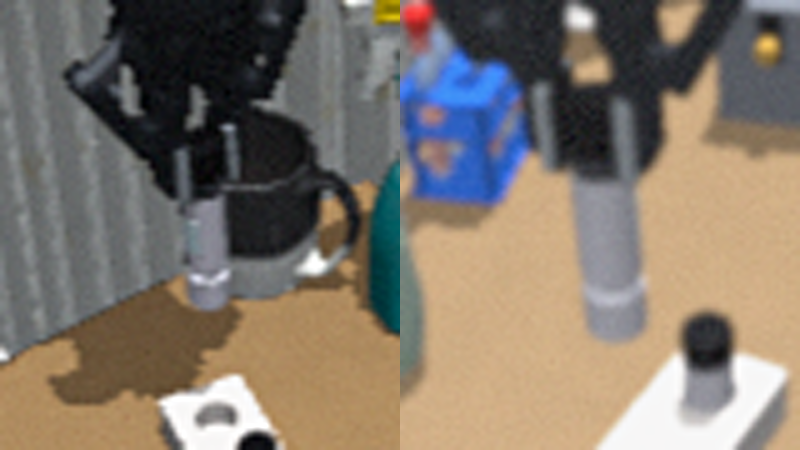

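View pics/w3.png

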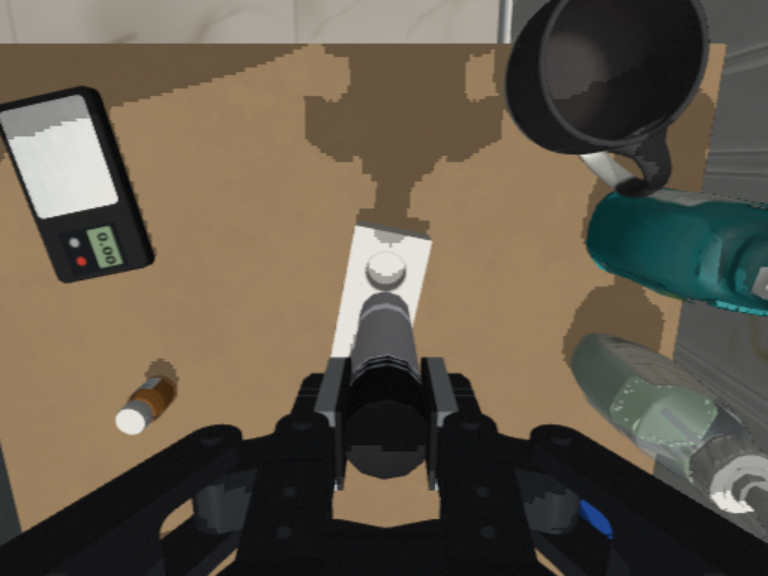

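The cell is held straight at (385,305–435) and the pocket is empty. I'll carry it to the photometer.

Request:
arm_command --pt "1 0.3 -3 0 0 0 0" --pt "1 0.6 -7 0 0 0 0" --pt "1 1.0 -11 0 0 0 0" --pt "1 1.4 -15 0 0 0 0" --pt "1 1.8 -19 0 0 0 0" --pt "1 2.2 -23 0 0 0 0" --pt "1 2.6 -27 0 0 0 0" --pt "1 3.0 -31 0 0 0 0"

```text
time_s: 3.98
ee_pos: [574.9, -31.7, 195.8]
orientation: [-2.22, -2.22, 0.002]
force: [0.4, 1.2, -2.3]
grip_width: 21.4
gripper_force: 51.1
```

Request:
arm_command --pt "1 0.2 -3 0 0 0 0" --pt "1 0.2 -4.4 0 0 0 0" --pt "1 0.2 -4.4 -1 0 0 0" --pt "1 0.2 -4.4 -1.8 0 0 0" --pt "1 0.2 -4.4 -1.8 0 0 0" --pt "1 0.2 -4.4 -1.8 0 0 0" --pt "1 0.2 -4.4 -1.8 0 0 0"

```text
time_s: 4.57
ee_pos: [577.7, -72.4, 178.9]
orientation: [-2.218, -2.223, 0.0]
force: [1.4, 0.1, -1.2]
grip_width: 21.6
gripper_force: 51.1
```

```bash
cat > look.py <<'E'
from h import *
import json,sys
st=r.state();print(st['ee_pos'],st['force'],st['grip_width'],st['gripper_force'])
print(R.from_rotvec(st['orientation']).as_matrix()[:,2].round(4))
p=st['ee_pos'];o=[]
for n in('wrist','scene','side'):
    i=r.camera_info(n);im=r.capture(n)
    json.dump({k:np.array(v).tolist() for k,v in i.items()},open(f'i_{n}.json','w'))
    u,v=proj(n,[579,-76,95],i).astype(int);w=100 if n=='wrist' else 40
    if n=='wrist':v-=10
    x0,y0=max(u-w//2,0),max(v-int(w*.75),0)
    print(n,x0,y0,w)
    o.append(cv2.resize(im[y0:y0+int(w*1.5),x0:x0+w],(266,399),interpolation=cv2.INTER_CUBIC))
cv2.imwrite(f'pics/{sys.argv[1]}.png',np.hstack(o)[:,:,::-1])
E
python3 look.py a1
```

```text
[577.74494403 -72.40856435 178.94237738] [ 1.4166511   0.09475188 -1.1956769 ] 21.59834571007357 51.13284107297659
[-9.e-04  5.e-04 -1.e+00]
wrist 209 124 100
scene 302 171 40
side 218 128 40
```

View pics/a1.png

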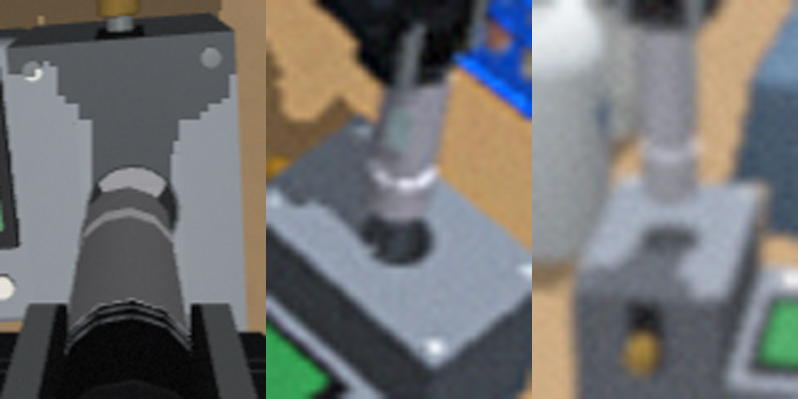

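Wrist crop: mouth centre x≈135, cell foot x≈131. Scene crop: mouth (132,240), foot (135,212). Side crop: mouth (136,240), foot (138,190).

```bash
python3 - <<'E'
from h import *
import json
I={n:json.load(open(f'i_{n}.json')) for n in('wrist','scene','side')}
for n,x0,y0,k,m,c in(('wrist',209,124,2.66,(135,210),(131,212)),('scene',302,171,6.65,(132,240),(135,212)),('side',218,128,6.65,(136,240),(138,190))):
    print(n,at(n,x0+m[0]/k,y0+m[1]/k,78,I[n]),at(n,x0+c[0]/k,y0+c[1]/k,99,I[n]))
i=I['wrist']
# expected far edges in crop: mouth far edge, cell foot far edge
g=lambda P:((proj('wrist',P,i)-[209,124])*2.66).round(1)
for y in(-80,-78,-76,-74):print(y,'mouth far edge',g([579,y+13,78]),'L/R',g([566,y,78]),g([592,y,78]))
for y in(-76,-74,-72):print(y,'foot far edge',g([578,y+9,99]),'cyl L/R z125',g([566,y,125]),g([590,y,125]))
i=None
E
```

```text
wrist [579.2 -76.   78. ] [577.9 -70.3  99. ]
scene [577.2 -78.4  78. ] [574.6 -79.9  99. ]
side [577.9 -72.4  78. ] [578.4 -78.3  99. ]
-80 mouth far edge [134.5 180.5] L/R [ 90.4 222.9] [178.2 223. ]
-78 mouth far edge [134.5 173.9] L/R [ 90.4 216.4] [178.3 216.6]
-76 mouth far edge [134.5 167.2] L/R [ 90.3 210. ] [178.4 210.1]
-74 mouth far edge [134.5 160.5] L/R [ 90.2 203.4] [178.5 203.6]
-76 foot far edge [131.3 200.2] cyl L/R z125 [ 82.2 265. ] [181.  265.2]
-74 foot far edge [131.3 193. ] cyl L/R z125 [ 82.1 257.2] [181.2 257.4]
-72 foot far edge [131.4 185.8] cyl L/R z125 [ 82.  249.4] [181.3 249.6]
```

Offset by wrist view: x +1.2 mm, y −3.5 mm. Correct and lower gently into the mouth.

Request:
arm_command --pt "1 0.12 -0.35 0 0 0 0" --pt "1 0.12 -0.35 -0.6 0 0 0" --pt "1 0.12 -0.35 -1.2 0 0 0" --pt "1 0.12 -0.35 -1.6 0 0 0" --pt "1 0.12 -0.35 -2.0 0 0 0" --pt "1 0.12 -0.35 -2.3 0 0 0" --pt "1 0.12 -0.35 -2.6 0 0 0" --pt "1 0.12 -0.35 -2.6 0 0 0"

```text
time_s: 5.38
ee_pos: [579.3, -76.6, 152.8]
orientation: [-2.22, -2.221, -0.003]
force: [1.2, 2.2, -1.7]
grip_width: 21.8
gripper_force: 51.0
```

```bash
python3 - <<'E'
from h import *
for _ in range(3):
    st=r.state();print(st['ee_pos'].round(1),st['force'].round(1),st['moment'].round(2),st['grip_width']);r.capture('side')
E
python3 look.py a2
```

```text
[579.3 -76.6 152.8] [ 1.2  2.2 -1.7] [ 0.78 -0.32  0.06] 21.82818966896242
[579.3 -76.7 152.9] [ 1.4  2.7 -1.9] [ 0.83 -0.35  0.09] 21.675553604447327
[579.2 -76.7 152.9] [ 1.3  2.9 -2.5] [ 0.98 -0.33  0.02] 21.62824487797748
[579.2354054  -76.75483686 152.96045915] [ 1.33860287  3.84609129 -2.88471441] 21.591638933503244 50.94875826733187
[-0.      0.0016 -1.    ]
wrist 207 130 100
scene 302 171 40
side 218 128 40
```

View pics/a2.png

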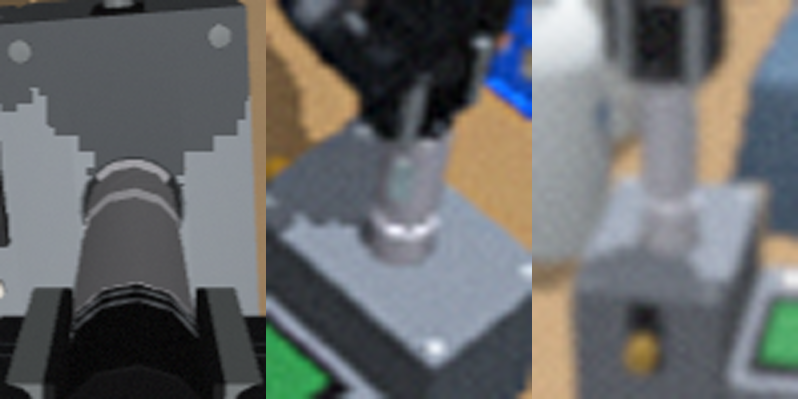

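The cell is in the mouth, centred in x. A +y side force says it touches the −y wall, so I'll ease +y and go down slowly.

Request:
arm_command --pt "1 0 0.08 0 0 0 0" --pt "1 0 0.08 0 0 0 0" --pt "1 0 0.08 -0.15 0 0 0" --pt "1 0 0.08 -0.3 0 0 0" --pt "1 0 0.08 -0.3 0 0 0"

```text
time_s: 6.1
ee_pos: [579.3, -76.6, 150.3]
orientation: [2.221, 2.221, 0.001]
force: [0.2, 3.5, -0.5]
grip_width: 21.6
gripper_force: 51.2
```

Request:
arm_command --pt "1 0 0.1 0 0 0 0" --pt "1 0 0.1 0 0 0 0" --pt "1 0 0.1 -0.15 0 0 0" --pt "1 0 0.1 -0.3 0 0 0" --pt "1 0 0.1 -0.3 0 0 0"

```text
time_s: 6.52
ee_pos: [579.1, -75.9, 147.0]
orientation: [2.221, 2.221, -0.001]
force: [0.4, 2.6, -1.5]
grip_width: 22.2
gripper_force: 51.2
```

Request:
arm_command --pt "1 0 0.08 0 0 0 0" --pt "1 0 0.08 -0.1 0 0 0" --pt "1 0 0.08 -0.2 0 0 0" --pt "1 0 0.08 -0.3 0 0 0" --pt "1 0 0.08 -0.4 0 0 0" --pt "1 0 0.08 -0.4 0 0 0"

```text
time_s: 7.02
ee_pos: [579.0, -75.1, 143.0]
orientation: [-2.221, -2.221, 0.001]
force: [-0.2, 1.1, -0.4]
grip_width: 21.8
gripper_force: 51.2
```

Side force nearly gone. Underside is about 15 mm below the mouth; continue down in small steps.

Request:
arm_command --pt "1 0 0 -0.1 0 0 0" --pt "1 0 0 -0.2 0 0 0" --pt "1 0 0 -0.3 0 0 0" --pt "1 0 0 -0.4 0 0 0" --pt "1 0 0 -0.4 0 0 0"

```text
time_s: 7.43
ee_pos: [579.0, -74.9, 139.0]
orientation: [-2.221, -2.221, 0.0]
force: [0.1, 0.7, -1.0]
grip_width: 21.5
gripper_force: 51.3
```

Request:
arm_command --pt "1 0 0 -0.1 0 0 0" --pt "1 0 0 -0.2 0 0 0" --pt "1 0 0 -0.3 0 0 0" --pt "1 0 0 -0.4 0 0 0" --pt "1 0 0 -0.4 0 0 0"

```text
time_s: 7.85
ee_pos: [579.3, -75.1, 135.2]
orientation: [2.221, 2.221, -0.0]
force: [0.9, -0.4, -1.2]
grip_width: 21.4
gripper_force: 51.3
```

Request:
arm_command --pt "1 0 0 -0.1 0 0 0" --pt "1 0 0 -0.2 0 0 0" --pt "1 0 0 -0.3 0 0 0" --pt "1 0 0 -0.4 0 0 0" --pt "1 0 0 -0.4 0 0 0"

```text
time_s: 8.27
ee_pos: [579.4, -75.0, 131.2]
orientation: [2.221, 2.221, 0.0]
force: [0.7, -0.5, -0.2]
grip_width: 21.4
gripper_force: 51.4
```

Request:
arm_command --pt "1 0 0 -0.1 0 0 0" --pt "1 0 0 -0.2 0 0 0" --pt "1 0 0 -0.2 0 0 0" --pt "1 0 0 -0.2 0 0 0"

```text
time_s: 8.6
ee_pos: [579.4, -75.0, 129.1]
orientation: [2.221, 2.221, 0.0]
force: [1.7, -0.6, -1.0]
grip_width: 22.0
gripper_force: 51.2
```

Request:
arm_command --pt "1 0 0 -0.1 0 0 0" --pt "1 0 0 -0.2 0 0 0" --pt "1 0 0 -0.2 0 0 0" --pt "1 0 0 -0.2 0 0 0"

```text
time_s: 8.93
ee_pos: [579.3, -74.9, 127.1]
orientation: [2.221, 2.221, -0.0]
force: [1.1, -1.1, -1.6]
grip_width: 21.2
gripper_force: 51.2
```

Request:
arm_command --pt "1 0 0 -0.1 0 0 0" --pt "1 0 0 -0.2 0 0 0" --pt "1 0 0 -0.2 0 0 0" --pt "1 0 0 -0.2 0 0 0"

```text
time_s: 9.27
ee_pos: [579.2, -74.9, 125.1]
orientation: [-2.221, -2.221, 0.0]
force: [0.7, -1.7, -1.5]
grip_width: 21.7
gripper_force: 51.2
```

```bash
python3 look.py a3
```

```text
[579.16843136 -74.9019644  125.09507167] [ 0.65204215 -1.68461989 -1.50540228] 21.67702436463035 51.21125847756048
[-2.e-04  0.e+00 -1.e+00]
wrist 207 148 100
scene 302 171 40
side 218 128 40
```

View pics/a3.png

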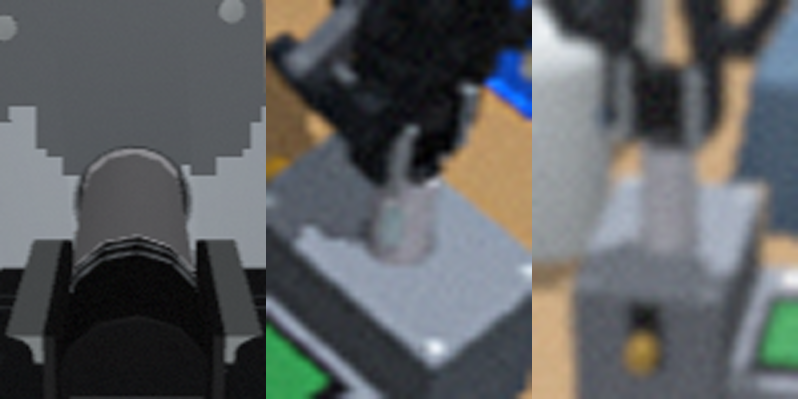

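The cell sits straight in the well with the groove inside and no slip. Going on down in small steps.

Request:
arm_command --pt "1 0 0 -0.1 0 0 0" --pt "1 0 0 -0.2 0 0 0" --pt "1 0 0 -0.2 0 0 0"

```text
time_s: 9.67
ee_pos: [579.2, -74.9, 123.2]
orientation: [2.221, 2.221, -0.0]
force: [1.1, -2.1, -0.8]
grip_width: 21.2
gripper_force: 51.2
```

Request:
arm_command --pt "1 0 0 -0.1 0 0 0" --pt "1 0 0 -0.2 0 0 0" --pt "1 0 0 -0.2 0 0 0"

```text
time_s: 9.92
ee_pos: [579.2, -74.9, 121.1]
orientation: [-2.221, -2.221, 0.0]
force: [2.0, -2.1, -1.0]
grip_width: 21.6
gripper_force: 51.2
```

Request:
arm_command --pt "1 0 0 -0.1 0 0 0" --pt "1 0 0 -0.2 0 0 0" --pt "1 0 0 -0.2 0 0 0"

```text
time_s: 10.17
ee_pos: [579.1, -74.8, 119.0]
orientation: [-2.221, -2.221, 0.0]
force: [0.5, -1.8, -1.4]
grip_width: 21.7
gripper_force: 51.2
```

Request:
arm_command --pt "1 0 0 -0.1 0 0 0" --pt "1 0 0 -0.2 0 0 0" --pt "1 0 0 -0.2 0 0 0"

```text
time_s: 10.42
ee_pos: [579.2, -74.9, 117.0]
orientation: [-2.221, -2.221, 0.0]
force: [1.6, -1.4, -1.0]
grip_width: 21.5
gripper_force: 51.2
```

Request:
arm_command --pt "1 0 0 -0.1 0 0 0" --pt "1 0 0 -0.15 0 0 0" --pt "1 0 0 -0.15 0 0 0"

```text
time_s: 10.67
ee_pos: [579.2, -74.9, 115.6]
orientation: [-2.221, -2.221, 0.0]
force: [2.1, -1.9, -1.1]
grip_width: 22.0
gripper_force: 51.2
```

Request:
arm_command --pt "1 0 0 -0.1 0 0 0" --pt "1 0 0 -0.15 0 0 0" --pt "1 0 0 -0.15 0 0 0"

```text
time_s: 10.92
ee_pos: [579.2, -74.9, 114.1]
orientation: [-2.221, -2.221, -0.0]
force: [1.1, -2.0, -1.2]
grip_width: 21.4
gripper_force: 51.2
```

Request:
arm_command --pt "1 0 0 -0.1 0 0 0" --pt "1 0 0 -0.15 0 0 0" --pt "1 0 0 -0.15 0 0 0"

```text
time_s: 11.17
ee_pos: [579.1, -74.8, 112.5]
orientation: [-2.221, -2.221, 0.0]
force: [1.8, -1.6, -1.9]
grip_width: 21.4
gripper_force: 51.1
```

Request:
arm_command --pt "1 0 0 -0.1 0 0 0" --pt "1 0 0 -0.15 0 0 0" --pt "1 0 0 -0.15 0 0 0"

```text
time_s: 11.42
ee_pos: [579.0, -74.8, 110.9]
orientation: [-2.221, -2.221, 0.0]
force: [1.4, -1.9, -3.0]
grip_width: 21.4
gripper_force: 51.0
```

Request:
arm_command --pt "1 0 0 -0.1 0 0 0" --pt "1 0 0 -0.15 0 0 0" --pt "1 0 0 -0.15 0 0 0"

```text
time_s: 11.67
ee_pos: [578.8, -74.6, 109.6]
orientation: [-2.221, -2.221, 0.0]
force: [-1.6, 0.5, -1.7]
grip_width: 21.3
gripper_force: 51.4
```

Request:
arm_command --pt "1 0 0 -0.1 0 0 0" --pt "1 0 0 -0.1 0 0 0"

```text
time_s: 11.83
ee_pos: [579.0, -74.8, 109.5]
orientation: [-2.221, -2.221, 0.0]
force: [-1.1, -0.2, 4.7]
grip_width: 21.6
gripper_force: 52.3
```

The pull and side force vanished (the click), and the floor is now met at +4.7 N. I'll press a little more.

Request:
arm_command --pt "1 0 0 -0.03 0 0 0" --pt "1 0 0 -0.03 0 0 0"

```text
time_s: 12.0
ee_pos: [579.0, -74.8, 109.5]
orientation: [2.221, 2.222, 0.0]
force: [-2.5, -0.5, 6.6]
grip_width: 21.7
gripper_force: 52.6
```

Request:
arm_command --pt "1 0 0 -0.05 0 0 0" --pt "1 0 0 -0.05 0 0 0"

```text
time_s: 12.17
ee_pos: [579.1, -74.8, 109.5]
orientation: [2.221, 2.221, 0.0]
force: [-4.0, -0.0, 9.1]
grip_width: 21.5
gripper_force: 53.2
```

Request:
arm_command --pt "1 0 0 -0.03 0 0 0" --pt "1 0 0 -0.03 0 0 0" --pt "1 0 0 -0.03 0 0 0"

```text
time_s: 12.42
ee_pos: [579.1, -74.9, 109.5]
orientation: [2.221, 2.221, 0.0]
force: [-3.3, -1.1, 11.8]
grip_width: 21.6
gripper_force: 53.4
```

About 12–13 N held for over 0.2 s. Unload slightly, then open half-way.

Request:
arm_command --pt "1 0 0 0.08 0 0 0" --pt "1 0 0 0.08 0 0 0" --pt "0 0 0 0.08 0 0 0" --pt "0 0 0 0.08 0 0 0" --pt "0 0 0 0.08 0 0 0" --pt "0 0 0 0.08 0 0 0" --pt "0 0 0 0.08 0 0 0"

```text
time_s: 13.0
ee_pos: [579.1, -74.8, 108.2]
orientation: [-2.221, -2.221, 0.0]
force: [-0.0, 0.1, -0.7]
grip_width: 42.3
gripper_force: 0.0
```

Request:
arm_command --pt "0 0 0 1 0 0 0" --pt "0 0 0 3 0 0 0" --pt "0 0 0 6 0 0 0" --pt "0 0 0 9 0 0 0" --pt "0 0 0 12 0 0 0" --pt "0 0 0 12 0 0 0" --pt "0 0 0 12 0 0 0"

```text
time_s: 13.58
ee_pos: [580.7, -75.2, 231.3]
orientation: [2.218, 2.218, 0.004]
force: [-0.4, -0.1, -0.1]
grip_width: 42.9
gripper_force: 0.0
```

```bash
python3 - <<'E'
from h import *
st=r.state();print(st['time_s'],st['ee_pos'],st['force'])
# numeric check: does the side view show the dark cell top where a seated cell's top must be (z~140)?
im=r.capture('side');i=r.camera_info('side')
for P in((579,-75,140),(579,-75,130),(579,-75,118),(579,-75,100),(579,-75,85),(579,-75,155)):
    u,v=proj('side',P,i).round().astype(int);print(P,(u,v),im[v-1:v+2,u-1:u+2].mean((0,1)).round())
i=r.camera_info('wrist');w=r.capture('wrist')
m=(cv2.cvtColor(w,cv2.COLOR_RGB2GRAY)<50).astype(np.uint8)
u,v=proj('wrist',(579,-75,139.5),i);print('expected top',u,v)
n,l,s,c=cv2.connectedComponentsWithStats(m);k=l[int(round(v)),int(round(u))];print(k,s[k],c[k])
E
```

```text
13.5833 [580.71519948 -75.22506653 231.27226117] [-0.41919674 -0.05223562 -0.12319609]
(579, -75, 140) (np.int64(238), np.int64(144)) [52. 51. 52.]
(579, -75, 130) (np.int64(238), np.int64(147)) [30. 31. 32.]
(579, -75, 118) (np.int64(238), np.int64(151)) [30. 30. 34.]
(579, -75, 100) (np.int64(238), np.int64(157)) [141. 141. 149.]
(579, -75, 85) (np.int64(238), np.int64(161)) [145. 144. 153.]
(579, -75, 155) (np.int64(238), np.int64(139)) [175. 154. 128.]
expected top 256.9200882944565 202.51404507884217
39 [257 202   3   3   4] [258.25 203.  ]
```

The cell stands free: black grip from z≈140 to 110, bare metal below, as a seated cell should. Handing in.

```bash
python3 -c "
from cell import r
print(r.sign_off())"
```

```text
the job is handed in; nothing more can be done
None
```

The cell is in the photometer well: it clicked past the ball, was pressed onto the floor at about 12–13 N, and was let go. I handed the job in after 13.6 s; the hand-in returned no verdict.

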